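# Clamp a shelf label frame in the rivet jig

### The job

Get this label frame ready for riveting: lay it in the jig's nest, around the pin, and press it down so that it sits flat on the bed. Then bring the jig cover over it, square with the jig, slide it about until the hole hidden in its underside drops onto the locating pin, and press it fully home against its springs, right down onto the frame. Finish while still holding the cover pressed down, and leave the other things on the bench alone.

Things in the scene. Friction and masses are not known exactly. Their poses are not given: they have to be found in the camera images.
- jig: Dark steel rivet jig bolted to the bench: bed plate 150 (x) x 120 (y) x 20 mm. Origin: centre of its underside, on the bench; z up, x along the 150 mm side. The pin, the nest and the lifter posts stand on the bed, all centred on it.
- nest (a point): Middle of the bed surface, 20 mm above the bench, axes as the jig's. Eight studs (6 mm diameter, 4 mm high) at x +-50.5, y +-15 and x +-32, y +-35.5 mm hold the label frame, its long side along x, with 2.5 mm play all round; seated, its underside lies on the bed. Beside the middle of the frame's long sides there is free room for fingers.
- pin_tip (a point): Centre of the flat tip of the upright steel locating pin in the middle of the jig, 40 mm above the bench; axes as the jig's. The pin is 14 mm in diameter, rises 20 mm from the bed and its top 4 mm taper to 6 mm diameter.
- lifter (a joint): How far (m) the four sprung brass posts (8 mm diameter, at jig x +-52, y +-36 mm) are pressed down together: 0 up (tops 32 mm above the bench), 0.006 with the cover home on the frame, 0.008 stop. They push up with about 6 N at 0, 11 N at 0.006 in all, more than the cover's weight: unheld, it rises 6 mm.
- frame: Label frame of a shelf end: flat rectangular bare steel frame, 90 (x) x 60 (y) x 6 mm, open window 58 x 32 mm, about 0.12 kg. Origin: centre of its underside; z up, x along its long side. Lies flat on the bench at the start; grasp it across its 60 mm width. It works either way round.
- cover: Jig cover: aluminium plate 120 (x) x 90 (y) x 16 mm with an upright bar grip on top, 60 (along x) x 14 (y) mm, centred, from 16 to 46 mm above the origin. About 0.36 kg. Origin: centre of its underside; z up. Its underside is 26 mm above the bench when home on the seated frame, 32 on the raised lifter posts, 40 if standing on the pin's tip. Works either way round.
- cover_hole (a point): Centre of the mouth of the blind round hole, 17 mm diameter, 16 mm deep, in the middle of the cover's underside, right below the middle of the grip (the same point as the cover's origin). It fits over the pin.
- screwdriver: Bystander: a screwdriver lying on the bench; origin in its shaft line on the bench. Leave alone.
- crank_knob: Bystander: a spare white crank knob, 48 mm diameter, 56 mm high, standing on the bench; origin centre of its underside. Leave alone.
- rivet_bin: Bystander: an open grey plastic bin 70 x 110 x 40 mm with rivets in it; origin centre of its underside. Leave alone.
There are look-alikes about, which are no part of the job. Several things have the shape of the frame; the one meant has the colours described above.

How it is judged:
By the outcome, as a careful person would: the job done as asked, in the order asked, and still so for the second after the job is handed in, while the arm keeps its last pose, push and grip.
It also fails if it takes over 54 s, if anything falls off the work surface, if the arm or the gripper's body presses on something with over 40 N, if the wrist force passes 120 N, or if a joint passes its speed limit or range.

### The arm

A 6-joint arm with a two-finger parallel gripper is mounted at the origin on the work surface. World frame = base frame: x ahead of the robot, y to its left, z up, the work surface at z = 0. Lengths are in mm, angles in rad, forces in N, time in s.
With the tool pointing down it reaches from about 350 to 875 mm from the base axis. Payload 4.2 kg.
Tool frame: the origin (TCP) lies midway between the tips of the shut fingers; the grasp point (between the pads) lies 19 mm behind it; z points along the fingers, y is the line along which they close (so a half turn about z gives the same grasp; the last joint's range is limited). The gripper opens to 85 mm and grips with 20 to 120 N. Pads are 22 mm wide; open, the fingers measure 114 mm over their backs; the gripper's body (76 mm by 85 mm) begins 54 mm behind the grasp point. The pads swing forward as they close: fully open they stand 13 mm farther back than shut.
Start: joints at [1.403, 0.385, 0.008, 0, -1.194, -0.259], TCP at [258.691, 568.927, 231.312] pointing down, gripper open.
Joint ranges: [-3.14, 3.14], [-1.21, 2.06], [-1.07, 1.41], [-3.16, 2.05], [-2.99, -0.16], [-3.1, 3.1]. Speed limits (rad/s): [2.79, 2.79, 3.14, 3.14, 3.14, 3.14].

### API

Orientations are given as a unit quaternion [x, y, z, w].
In Python, from bench import * gives the robot as it stands.
- The arm moves only by the tool drive_tool, never from a script. Its argument "plan" is a list that holds one entry, the list of rows, each a list of 5 numbers: the closure, from -1 (fully open) to 1 (shut), then the shift along the world's x, y, z in mm, then the turn about the world's z in degrees. A call has 1 to 20 rows; each row shifts and turns the commanded pose from where the row before left it; what a row does not reach is not made up. A row lasts 1/12 s, in which the tool goes at most 41.7 mm and 7.16 degrees, less where a joint would pass 70% of its speed; a pose out of reach is approached as far as the arm can. A call is refused whole if a number of a shift passes 41.7 or a number of a turn 7.16, either way. A call with a gripper value outside its range is refused whole. The fingers move at their own pace and stop on an object; the grip force is fixed at half the most. Time passes only in rows, so rows that do not move let the fingers close. It gives the time, the measured TCP pose, the force, the opening and the grip force at its end, in the units of the state.
- read_state(): the state, without advancing time (a new reading comes with each control period).
- get_image(name): name is "scene" or "top" or "wrist"; returns (picture, depth): 400x640x3 uint8, red, green, blue; 400x640 float32, mm along the optical axis (not along the pixel's ray), 0 where there is no reading.
- camera_model(name): a dict with "fx", "fy", "cx", "cy" (pixels), "R" (3x3) and "t" (3): a world point X has camera coordinates R X + t; the wrist camera has in their place "mount" (4x4, takes a point from camera to tool coordinates, whose origin is the TCP and whose axes are the flange's). Camera axes: x right, y down, z forward; pixel columns grow to the right and rows downward; lengths in mm; the calibration is good to about 2 mm. A picture is of the moment at which its call begins: read the wrist's pose just before it. camera_model takes no time and is no camera call.
- job_done(): hands the job in; it is judged then, once.
The state is a dict: "clock": time; "joints": joint angles; "joint_vel": joint speeds; "joint_efforts": joint torques, N m; "position": TCP position; "ee_rot": TCP orientation; "contact_force": force on the tool from outside, world axes, zero at the start; "wrist_torque": the same for the moment, N m; "gripper_width": finger opening in mm; "grasp_force": force on a finger pad.
Only numpy, scipy, OpenCV 4.12 (cv2) and the standard library are available. Lean on these libraries where they do the work, as an engineer would, in place of code of your own. Each camera call takes 0.05 s, during which the arm holds its last target. There are 200 camera calls.

## Working session

There is one attempt and no reset: what is moved stays moved. The work goes in short steps, Python scripts to look and compute and a tool call to move; the robot and the scene stay as the last step left them, time stands still between calls to the robot, and variables do not carry over. Pictures are saved under pics/ and viewed, at most 10 in all, crops included, and the job is handed in when it is done.

Besides the shell and the picture viewer there is one more tool, called as name(argument=value, ...), one argument or row to a line, values as JSON. drive_tool: Moves the arm, as the interface text tells. Its arguments: {"type":"object","properties":{"plan":{"type":"array"}},"required":["plan"]}

```bash
ls; mkdir -p pics; python3 - <<'E'
from bench import *
import cv2,numpy as np
s=read_state();print(s)
for n in("top","scene"):
    im,d=get_image(n);np.savez(f"pics/{n}0.npz",im=im,d=d);cv2.imwrite(f"pics/{n}0.png",im[:,:,::-1]);print(n,camera_model(n))
print(camera_model("wrist"))
E
```

```text
pics
{'clock': 0.0, 'joints': array([ 1.40256541e+00,  3.85532542e-01,  6.64540416e-03, -4.94945269e-04,
       -1.19399295e+00, -2.58607155e-01]), 'joint_vel': array([-0.00237105,  0.00090149,  0.00041728,  0.00111752,  0.00026595,
       -0.00146506]), 'joint_efforts': array([ 4.43934732e-04, -3.92289913e+01,  1.88398236e+01,  4.18628991e+00,
       -4.65609526e-03, -3.76256978e-06]), 'position': array([258.48606018, 568.41118732, 230.24433791]), 'ee_rot': array([ 9.77292571e-01, -2.11891701e-01, -1.82717027e-04,  1.05120536e-03]), 'contact_force': array([ 0.66322847, -1.05904285,  0.5911397 ]), 'wrist_torque': array([ 0.01556997,  0.00701012, -0.051928  ]), 'grasp_force': 0.0, 'gripper_width': 85.66449918873626}
top {'fx': 372.81013021886616, 'fy': 372.81013021886616, 'cx': 321.68318061546927, 'cy': 201.86216384752208, 'R': array([[-0.01286262, -0.99989835, -0.00615145],
       [-0.99804188,  0.01321486, -0.06113737],
       [ 0.06121244,  0.00535301, -0.99811041]]), 't': array([ 58.31521937, 559.66089923, 941.37456043])}
scene {'fx': 364.871034364794, 'fy': 364.871034364794, 'cx': 319.91437035515577, 'cy': 205.7013691870709, 'R': array([[-0.78238526,  0.62256729,  0.01683053],
       [ 0.36074209,  0.4750455 , -0.80261879],
       [-0.50767948, -0.62188563, -0.59625482]]), 't': array([ 430.67735338, -174.5805124 , 1161.64929475])}
{'fx': 314.2015830122241, 'fy': 314.2015830122241, 'cx': 319.17149237007646, 'cy': 196.06801528406677, 'mount': array([[ 5.27084744e-05, -9.63056908e-01, -2.69297957e-01,
         6.73318099e+01],
       [ 9.99999982e-01,  9.96419614e-05, -1.60611712e-04,
         7.96292610e-01],
       [ 1.81511595e-04, -2.69297943e-01,  9.63056896e-01,
        -1.42777047e+02],
       [ 0.00000000e+00,  0.00000000e+00,  0.00000000e+00,
         1.00000000e+00]])}
```

View pics/top0.png

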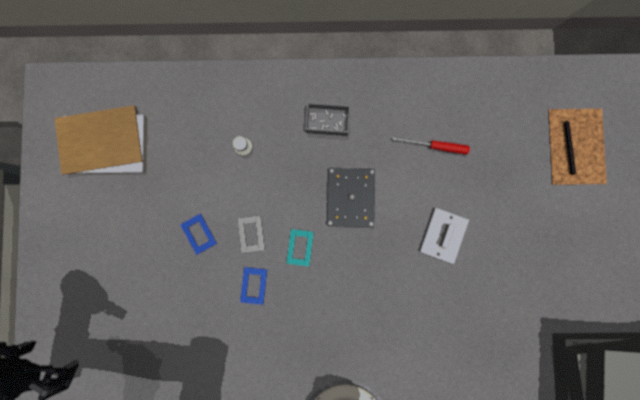

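View pics/scene0.png

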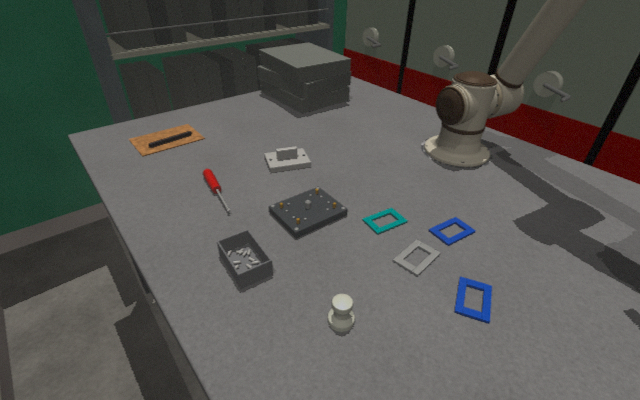

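The top view shows five things of interest:
- **Frame-shaped things:** blue at (199,234) and (254,286), teal at (300,248), and bare grey at (250,234). The grey one fits "bare steel".
- **Cover:** the light plate with a bar grip at (445,236).
- **Jig:** at (351,198).

Next I'll confirm the frame in an enlarged crop and measure.

```bash
cat > h.py <<'E'
import numpy as np,cv2
from bench import *
from scipy.spatial.transform import Rotation as Ro
def cam(n,s=None):
    c=camera_model(n);K=np.array([[c['fx'],0,c['cx']],[0,c['fy'],c['cy']],[0,0,1]])
    if n=="wrist":
        T=np.eye(4);T[:3,:3]=Ro.from_quat(s['ee_rot']).as_matrix();T[:3,3]=s['position']
        M=T@c['mount'];return K,M[:3,:3].T,-M[:3,:3].T@M[:3,3]
    return K,c['R'],c['t']
def ray(C,uv):
    K,R,t=C;uv=np.atleast_2d(uv).astype(float)
    d=np.c_[uv,np.ones(len(uv))]@np.linalg.inv(K).T
    return -R.T@t,d@R           # centre, directions (depth-scaled)
def onz(C,uv,z):
    o,d=ray(C,uv);return o+d*((z-o[2])/d[:,2])[:,None]
def cloud(C,d):
    v,u=np.mgrid[:400,:640];o,r=ray(C,np.c_[u.ravel(),v.ravel()])
    return (o+r*d.reshape(-1,1)).reshape(400,640,3)
def tri(C1,p1,C2,p2):
    (a,u),(b,v)=ray(C1,p1),ray(C2,p2)
    A=np.c_[u[0],-v[0]];k=np.linalg.lstsq(A,b-a,rcond=None)[0]
    P,Q=a+k[0]*u[0],b+k[1]*v[0];return (P+Q)/2,np.linalg.norm(P-Q)
E
python3 - <<'E'
from h import *
D=np.load('pics/top0.npz');C=cam("top");P=cloud(C,D['d']);im=D['im']
S=np.load('pics/scene0.npz');CS=cam("scene");PS=cloud(CS,S['d'])
c=cv2.resize(im[150:310,170:490],None,fx=2.5,fy=2.5,interpolation=cv2.INTER_CUBIC)
cv2.imwrite('pics/crop.png',c[:,:,::-1])
def rect(x0,y0,x1,y1,mask,z):
    m=np.zeros(mask.shape,np.uint8);m[y0:y1,x0:x1]=mask[y0:y1,x0:x1]
    n,l,st,_=cv2.connectedComponentsWithStats(m);k=1+st[1:,4].argmax()
    v,u=np.nonzero(l==k);q=onz(C,np.c_[u,v],z)[:,:2].astype(np.float32)
    return cv2.minAreaRect(q),len(u)
g=im.mean(2);med=np.median(g[150:330,150:500]);print('grey',med)
print('frame',rect(230,210,272,258,(g>med+25),6))
print('cover',rect(410,195,480,275,(g>med+30),16))
print('jig',rect(315,155,390,240,(g<med-20),20))
for n,(x0,y0,x1,y1) in dict(frame=(238,217,263,252),cover=(424,210,465,262),jig=(330,170,373,225),bench=(270,300,330,340)).items():
    z=P[y0:y1,x0:x1,2];print(n,np.percentile(z,[2,20,50,80,98]).round(1))
E
```

```text
grey 112.0
frame (((480.363525390625, 236.70863342285156), (86.45417785644531, 58.02296829223633), 6.973532199859619), 409)
cover (((470.5020751953125, -261.8410949707031), (90.37455749511719, 120.79750061035156), 69.03688049316406), 1498)
jig (((571.896484375, -21.626178741455078), (123.36946868896484, 153.99464416503906), 88.77184295654297), 2634)
frame [-2.6  0.2  4.4  6.9  9.9]
cover [-2.2  2.3 15.8 18.  47.2]
jig [16.7 18.9 20.4 22.  32.1]
bench [-3.1 -1.1  0.4  1.7  4. ]
```

View pics/crop.png

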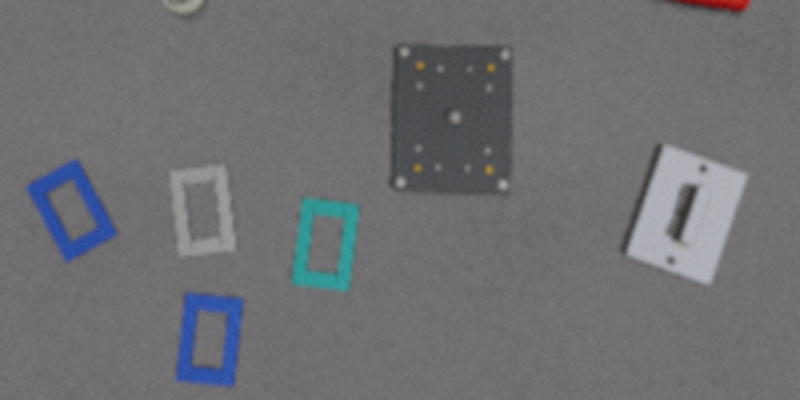

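The crop confirms it: the bare-steel frame is the grey one at crop (203,210), which is full-image (251,234), and the others are coloured. The cover is at crop (687,214) and the jig pin at (455,117). Measured heights of about 5, 16–47 and 20 mm match the text. Moving above the frame.

drive_tool(
  plan=[
    [[-1, 18.5, -27.7, -6.8, 2.6], [-1, 18.5, -27.7, -6.8, 2.6], [-1, 18.5, -27.7, -6.8, 2.6], [-1, 18.5, -27.7, -6.8, 2.6], [-1, 18.5, -27.7, -6.8, 2.6], [-1, 18.5, -27.7, -6.8, 2.6], [-1, 18.5, -27.7, -6.8, 2.6], [-1, 18.5, -27.7, -6.8, 2.6], [-1, 18.5, -27.7, -6.8, 2.6], [-1, 18.5, -27.7, -6.8, 2.6], [-1, 18.5, -27.7, -6.8, 2.6], [-1, 18.5, -27.7, -6.8, 2.6], [-1, 0, 0, 0, 0], [-1, 0, 0, 0, 0]],
  ],
)

```text
clock: 1.27
position: [481.0, 234.7, 148.8]
ee_rot: [0.998, 0.057, -0.001, 0.001]
contact_force: [0.2, -0.1, 0.3]
gripper_width: 85.5
grasp_force: 0.0
```

```bash
cat >> h.py <<'E'
def snap(tag):
    s=read_state();im,d=get_image("wrist")
    np.savez(f'pics/{tag}.npz',im=im,d=d,q=s['ee_rot'],p=s['position']);cv2.imwrite(f'pics/{tag}.png',im[:,:,::-1]);return s
def load(tag):
    D=np.load(f'pics/{tag}.npz');C=cam("wrist",dict(ee_rot=D['q'],position=D['p']));return D['im'],D['d'],C
def yaw(s): 
    x=Ro.from_quat(s['ee_rot']).as_matrix()[:,0];return np.degrees(np.arctan2(x[1],x[0]))
E
python3 - <<'E'
from h import *
s=snap('w1');print(s['position'],yaw(s),s['joints'],s['contact_force'])
E
```

```text
[480.95886265 234.74366277 148.83474344] 6.53676753198445 [ 7.57183197e-01  3.11264338e-01 -3.28437550e-01 -1.92046765e-04
 -9.33110394e-01  9.27816659e-01] [ 0.17455118 -0.07647917  0.33291353]
```

View pics/w1.png

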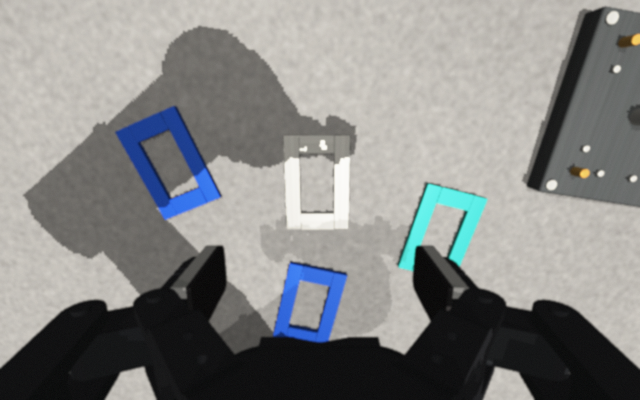

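The wrist view shows the steel frame with corners near (285,136), (349,134), (350,229) and (286,230), and the jig at the right edge. I'll fit the frame using depth plus these corners, and check its height against the top camera.

```bash
python3 - <<'E'
from h import *
im,d,C=load('w1')
uv=np.array([[285,135.5],[349.5,134.5],[350,229],[286,230]])
q=onz(C,uv,6);print(q.round(1),'centre',q.mean(0).round(1))
e=(q[0]+q[1]-q[2]-q[3])/2;print('long',np.linalg.norm(e),'yaw',np.degrees(np.arctan2(e[1],e[0])),'wid',np.linalg.norm((q[0]-q[1])))
P=cloud(C,d);b=P[125:240,275:360];b0=P[90:250,360:390]
print('bench',np.median(P[250:258,295:340,2]), 'frame z',[round(float(np.median(P[v0:v1,u0:u1,2])),1) for u0,u1,v0,v1 in((289,296,150,215),(339,346,150,215),(300,335,217,226),(300,335,139,148))])
uc=(uv[0]+uv[2])/2;import itertools
T=cam('top');c=onz(C,[319,182],6)
D=np.load('pics/top0.npz');g=D['im'].mean(2);m=(g>137).astype(np.uint8);mm=np.zeros_like(m);mm[210:258,230:272]=m[210:258,230:272]
v,u=np.nonzero(mm);r=cv2.minAreaRect(np.c_[u,v].astype(np.float32));print('top px',r)
K,R,t=C;w=lambda p:(lambda k:k[:2]/k[2])(K@(R@p+t))
print(tri(C,w(q.mean(0)),T,r[0]))
E
```

```text
[[520.5 269.7   6. ]
 [528.  212.5   6. ]
 [438.4 199.3   6. ]
 [430.3 261.1   6. ]] centre [479.3 235.7   6. ]
long 90.56720770476686 yaw 6.905346302791208 wid 57.733802037655934
bench 0.37811216510775125 frame z [6.3, 6.3, 6.4, 6.3]
top px ((250.43080139160156, 233.9461669921875), (33.489376068115234, 22.450286865234375), 82.87498474121094)
(array([480.36563123, 235.81085678,  10.60934746]), np.float64(0.1087206533593021))
```

The frame is centred at (479.5, 235.7), yaw 7°, top at z≈6.3, and its size matches. Descending to just above the bench.

drive_tool(
  plan=[
    [[-1, -1.5, 1, -30, 0.4], [-1, 0, 0, -30, 0], [-1, 0, 0, -30, 0], [-1, 0, 0, -25, 0], [-1, 0, 0, -18, 0], [-1, 0, 0, -10, 0], [-1, 0, 0, -6, 0], [-1, 0, 0, -3, 0], [-1, 0, 0, 0, 0]],
  ],
)

```text
clock: 2.07
position: [479.3, 238.3, -2.0]
ee_rot: [0.998, 0.063, 0.0, -0.0]
contact_force: [0.8, -1.4, -0.4]
gripper_width: 85.3
grasp_force: 0.0
```

drive_tool(
  plan=[
    [[-1, 0, -2, -2, 0], [-1, 0, 0, 0, 0], [0, 0, 0, 0, 0], [0.3, 0, 0, 0, 0], [1, 0, 0, 0, 0], [1, 0, 0, 0, 0], [1, 0, 0, 0, 0], [1, 0, 0, 0, 0], [1, 0, 0, 0, 0]],
  ],
)

```text
clock: 2.82
position: [479.7, 235.9, -2.9]
ee_rot: [0.998, 0.062, 0.001, -0.0]
contact_force: [-2.5, -0.5, 7.0]
gripper_width: 57.6
grasp_force: 62.6
```

Gripped (60 N). Lifting and moving to a vantage just in front of the jig.

drive_tool(
  plan=[
    [[1, 0, 0, 5, 0], [1, 0, 0, 15, 0], [1, 0, 0, 30, 0], [1, 0, 0, 38, 0], [1, 2.5, -30, 25, -1], [1, 2.5, -36, 10, -1], [1, 2.5, -38, 0, -1], [1, 2.5, -38, 0, -1], [1, 2.5, -38, 0, -1], [1, 2.5, -36, 0, -1], [1, 2.5, -28, 0, -1], [1, 2.5, -14, 0, -1], [1, 0, 0, 0, 0], [1, 0, 0, 0, 0]],
  ],
)

```text
clock: 3.98
position: [498.9, -23.2, 118.7]
ee_rot: [1.0, -0.008, -0.0, -0.0]
contact_force: [-0.9, 0.4, -1.2]
gripper_width: 57.5
grasp_force: 64.5
```

```bash
python3 - <<'E'
from h import *
s=snap('w2');print(s['position'],yaw(s),s['gripper_width'],s['grasp_force'],s['contact_force'])
E
```

```text
[498.91676429 -23.24201651 118.716815  ] -0.9677350961376735 57.52742725543519 64.47019815444946 [-0.94913272  0.44759657 -1.16272121]
```

View pics/w2.png

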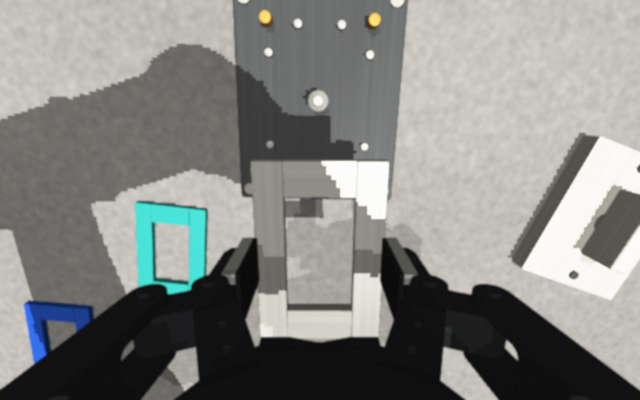

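Here the frame is held between the pads, from (250,160) to (388,338). The jig is ahead of it, with the pin tip at (318,100) and studs at (268,52), (370,55), (297,23), (342,24), (270,145) and (364,147). Now fitting the jig pose and the frame's tilt in the hand.

```bash
cat > jig.py <<'E'
from h import *
from scipy.optimize import least_squares
im,d,C=load('w2');K,R,t=C;g=im.astype(float).mean(2)
obs=[((0,0,40),(318,100))]+[((a,b,24),p) for (a,b),p in [((50.5,15),(297,23)),((50.5,-15),(342,24)),((32,35.5),(268,52)),((32,-35.5),(370,55)),((-32,35.5),(270,145)),((-32,-35.5),(364,147))]]
def cen(p):
    u,v=p;w=g[v-6:v+7,u-6:u+7];w=np.clip(w-np.median(w)-25,0,None);y,x=np.mgrid[v-6:v+7,u-6:u+7];return ((w*x).sum()/w.sum(),(w*y).sum()/w.sum())
pix=np.array([cen(p) for _,p in obs]);L=np.array([o[0] for o in obs],float)
pr=lambda X:(lambda k:k[:,:2]/k[:,2:])((X@R.T+t)@K.T)
def f(q):
    c,s=np.cos(q[2]),np.sin(q[2]);X=L.copy();X[:,:2]=L[:,:2]@np.array([[c,s],[-s,c]])+q[:2];X[:,2]+=q[3];return (pr(X)-pix).ravel()
r=least_squares(f,[572,-22,0,0],loss='soft_l1');print('jig',r.x[:2],'yaw',np.degrees(r.x[2]),'dz',r.x[3]);print(f(r.x).reshape(-1,2).round(2).tolist())
P=cloud(C,d)
def plane(u0,u1,v0,v1):
    q=P[v0:v1,u0:u1].reshape(-1,3);return np.median(q,0).round(1)
print('frame parts',[plane(*a) for a in((262,280,165,190),(360,380,165,190),(300,340,170,190),(262,280,210,240),(360,378,210,235),(300,340,318,332))])
print('bed',plane(290,310,115,135),plane(300,340,60,80))
m=(P[...,2]>90)&(np.abs(P[...,1]+23)<36);m[:152]=0;m[340:]=0;m[:, :248]=0;m[:,392:]=0
m[195:,:]=0
v,u=np.nonzero(m);q=P[v,u];print(len(q),q.min(0),q.max(0))
for uv in((250,160),(388,160)):print(P[uv[1]+4,uv[0]+(4 if uv[0]<300 else -4)].round(1))
E
python3 jig.py
```

```text
jig [571.19706211 -23.84531969] yaw -2.3547544475226982 dz -0.5513877820130655
[[0.09, -0.03], [0.03, -0.02], [0.03, -0.01], [-0.02, -0.09], [-0.02, -0.02], [0.12, 0.22], [-0.24, -0.03]]
frame parts [array([537.6,  -3.2, 127.7]), array([537. , -46.1, 127.8]), array([536.1, -24.6, 127.7]), array([515.7,  -1.9, 127.8]), array([516.1, -46.3, 127.8]), array([462.3, -23.2, 128. ])]
bed [554.7  -9.9  20.3] [592.6 -25.1  20.3]
4801 [528.83796792 -54.61609425 121.76758575] [565.99330081   5.77114073 261.48066133]
[543.3   3.7 127.4]
[542.4 -52.3 127.4]
```

```bash
python3 - <<'E'
from h import *
im,d,C=load('w2');P=cloud(C,d)
m=(np.abs(P[...,2]-127.8)<2.5).astype(np.uint8)
n,l,st,_=cv2.connectedComponentsWithStats(m);k=1+st[1:,4].argmax();v,u=np.nonzero(l==k)
q=onz(C,np.c_[u,v],127.8)[:,:2]
# edges binned along x: left and right y, restricted away from fingers
xs=[];ys=[];w=[];n2=[]
for x in np.arange(512,540,2):
    s=q[np.abs(q[:,0]-x)<1]; 
    if len(s)>5: xs.append(x);ys.append((s[:,1].max()+s[:,1].min())/2);w.append(np.ptp(s[:,1]))
p=np.polyfit(xs,ys,1);print('mid-line yaw',np.degrees(np.arctan(p[0])),'y at 499',np.polyval(p,499),'wid',np.median(w))
c=q[np.abs(q[:,1]+23.5)<22];fx=[];bx=[]
for y in np.arange(-44,-2,2):
    s=q[np.abs(q[:,1]-y)<1];fx.append(s[:,0].max());bx.append(s[:,0].min())
Y=np.arange(-44,-2,2);pf=np.polyfit(Y,fx,1);print('front edge x mid',np.median(fx),'slope deg',-np.degrees(np.arctan(pf[0])),'back',np.median(bx))
E
```

```text
mid-line yaw -0.9159771110321714 y at 499 -23.848129178420706 wid 59.33129736422195
front edge x mid 544.3188428588135 slope deg -0.8920246122625017 back 454.22732882972224
```

The frame is level in the hand at (499.3, -23.9), yaw -0.9°. The jig is at (571.2, -23.8), yaw -2.35°. Shift +72 in x, turn -1.4°, then lower.

drive_tool(
  plan=[
    [[1, 30, 0, 0, -0.7], [1, 30, 0, 0, -0.7], [1, 12, 0, -15, 0], [1, 0, 0, -30, 0], [1, 0, 0, -25, 0], [1, 0, 0, 0, 0], [1, 0, 0, 0, 0]],
  ],
)

```text
clock: 4.62
position: [570.4, -21.7, 47.7]
ee_rot: [1.0, -0.019, -0.002, 0.001]
contact_force: [0.7, 0.1, -0.2]
gripper_width: 57.6
grasp_force: 64.7
```

```bash
python3 - <<'E'
from h import *
s=read_state();print(s['position'],yaw(s),s['contact_force'])
E
```

```text
[570.35019138 -21.68560222  47.72660996] -2.137652725719042 [ 0.73352217  0.0744384  -0.16203872]
```

drive_tool(
  plan=[
    [[1, 0.5, -1.5, -8, -0.2], [1, 0, 0, -8, 0], [1, 0, 0, -5, 0], [1, 0, 0, -3, 0], [1, 0, 0, -2, 0], [1, 0, 0, -2, 0], [1, 0, 0, -2, 0], [1, 0, 0, 0, 0], [1, 0, 0, 0, 0]],
  ],
)

```text
clock: 5.37
position: [571.7, -24.0, 18.8]
ee_rot: [1.0, -0.021, 0.0, 0.0]
contact_force: [-0.5, 0.4, -1.5]
gripper_width: 57.3
grasp_force: 64.7
```

drive_tool(
  plan=[
    [[1, -0.8, 0.7, -1, 0], [1, 0, 0, -1, 0], [1, 0, 0, -1, 0], [1, 0, 0, 0, 0], [1, 0, 0, 0, 0]],
  ],
)

```text
clock: 5.78
position: [571.0, -23.2, 17.1]
ee_rot: [1.0, -0.021, 0.0, -0.0]
contact_force: [-2.7, 0.2, 6.3]
gripper_width: 57.8
grasp_force: 65.7
```

Contact at TCP z=17.1, as expected for a seated frame. I'll push a little more, release, retreat backward and look.

drive_tool(
  plan=[
    [[1, 0, 0, -1, 0], [1, 0, 0, 0, 0], [-1, 0, 0, 1, 0], [-1, 0, 0, 0, 0], [-1, 0, 0, 0, 0], [-1, 0, 0, 0, 0], [-1, 0, 0, 10, 0], [-1, 0, 0, 20, 0], [-1, -10, 0, 35, 0], [-1, -30, 0, 28, 0], [-1, -30, 0, 0, 0], [-1, 0, 0, 0, 0], [-1, 0, 0, 0, 0]],
  ],
)

```text
clock: 6.87
position: [499.8, -23.4, 109.9]
ee_rot: [1.0, -0.021, 0.001, -0.0]
contact_force: [0.7, -0.6, -0.8]
gripper_width: 85.4
grasp_force: 0.0
```

```bash
python3 - <<'E'
from h import *
s=snap('w3');print(s['position'],yaw(s),s['contact_force'])
im,d,C=load('w3');P=cloud(C,d)
cv2.imwrite('pics/w3c.png',cv2.resize(im[0:240,200:440],None,fx=2.5,fy=2.5)[:,:,::-1])
J=np.array([571.2,-23.85]);a=np.radians(-2.35);A=np.array([[np.cos(a),np.sin(a)],[-np.sin(a),np.cos(a)]])
L=(P[...,:2]-J)@A.T;z=P[...,2]
for n,x,y in(('+x',37,0),('-x',-37,0),('+y',0,23),('-y',0,-23),('++',37,23),('+-',37,-23),('-+',-37,23),('--',-37,-23)):
    m=(abs(L[...,0]-x)<5)&(abs(L[...,1]-y)<5)&(z>10)&(z<60);print(n,m.sum(),np.median(z[m]).round(2))
m=(abs(L[...,0])<20)&(abs(L[...,1])>10)&(abs(L[...,1])<14)&(z<35);print('bed',np.median(z[m]))
E
```

```text
[499.82211943 -23.38401563 109.93966797] -2.434214666116908 [ 0.65481424 -0.56009202 -0.79556115]
+x 248 26.31
-x 194 26.37
+y 212 26.18
-y 219 26.3
++ 245 26.33
+- 250 26.24
-+ 194 26.32
-- 192 26.3
bed 20.258224983120087
```

View pics/w3c.png

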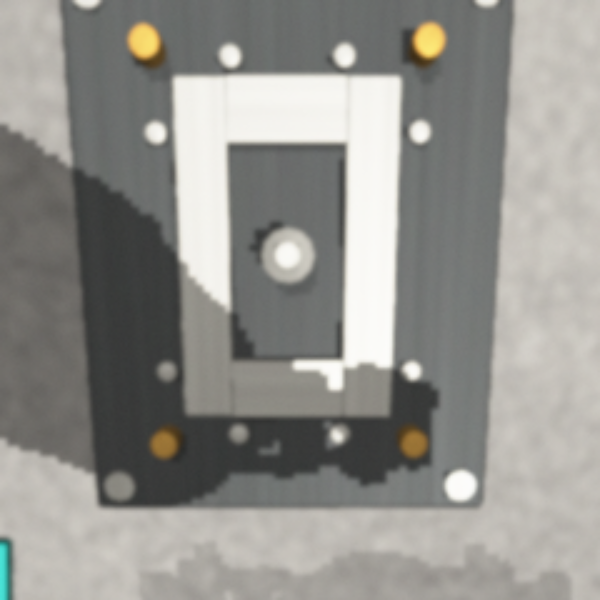

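The picture shows the frame at crop (290,245), inside all eight studs and around the pin at (288,255). Its top is at 26.2–26.4 mm everywhere with the bed at 20.3, so it is seated flat. Next, the cover.

drive_tool(
  plan=[
    [[-1, -3, -15, 10, -2.3], [-1, -3, -30, 10, -2.3], [-1, -3, -35, 5, -2.3], [-1, -3, -35, 0, -2.3], [-1, -3, -35, 0, -2.3], [-1, -3, -35, 0, -2.3], [-1, -3, -30, 0, -2.3], [-1, -3, -23, 0, -2.3], [-1, 0, 0, 0, 0], [-1, 0, 0, 0, 0]],
  ],
)

```text
clock: 7.75
position: [477.2, -262.6, 132.9]
ee_rot: [0.983, -0.182, -0.001, 0.0]
contact_force: [-0.2, 1.2, -0.3]
gripper_width: 85.4
grasp_force: 0.0
```

```bash
python3 - <<'E'
from h import *
s=snap('w4');print(s['position'],yaw(s),s['contact_force'])
im,d,C=load('w4');P=cloud(C,d);z=P[...,2]
near=np.hypot(P[...,0]-470,P[...,1]+262)<90
for nm,lo,hi in(('plate',12,20),('bar',42,50)):
    m=((z>lo)&(z<hi)&near).astype(np.uint8);m=cv2.morphologyEx(m,cv2.MORPH_OPEN,np.ones((3,3)))
    n,l,st,_=cv2.connectedComponentsWithStats(m);k=1+st[1:,4].argmax();q=P[l==k]
    h=np.median(q[:,2]);v,u=np.nonzero(l==k);w=onz(C,np.c_[u,v],h)[:,:2].astype(np.float32)
    print(nm,len(q),h,cv2.minAreaRect(w))
E
```

```text
[ 477.15289933 -262.62998609  132.89616232] -20.98990433138985 [-0.22146189  1.22785593 -0.28493767]
plate 12669 16.34865988609738 ((469.2089538574219, -261.08160400390625), (90.02558898925781, 119.59613037109375), 69.08970642089844)
bar 1357 46.26172803867598 ((469.7259216308594, -261.2066345214844), (13.868226051330566, 59.695556640625), 69.49742889404297)
```

View pics/w4.png

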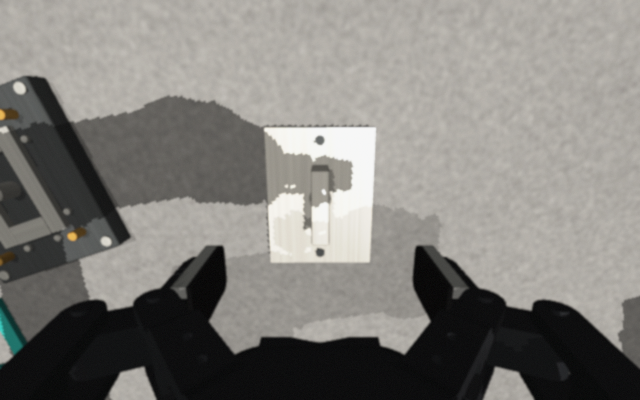

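The cover is centred at (469.5, -261.1), yaw -20.8°, with its plate top at 16.3 and bar top at 46.3. In the image the bar is at (320,205). Descending on the bar.

drive_tool(
  plan=[
    [[-1, -7.6, 1.5, -25, 0.2], [-1, 0, 0, -30, 0], [-1, 0, 0, -25, 0], [-1, 0, 0, -18, 0], [-1, 0, 0, -10, 0], [-1, 0, 0, -5, 0], [-1, 0, 0, 0, 0], [-1, 0, 0, 0, 0]],
  ],
)

```text
clock: 8.47
position: [470.3, -259.6, 21.4]
ee_rot: [0.984, -0.179, 0.001, 0.0]
contact_force: [0.2, 0.1, 0.2]
gripper_width: 85.4
grasp_force: 0.0
```

drive_tool(
  plan=[
    [[-0.3, -0.7, -1.5, -1.5, 0], [0.2, 0, 0, 0, 0], [0.5, 0, 0, 0, 0], [1, 0, 0, 0, 0], [1, 0, 0, 0, 0], [1, 0, 0, 0, 0], [1, 0, 0, 0, 0], [1, 0, 0, 0, 0], [1, 0, 0, 0, 0], [1, 0, 0, 0, 0]],
  ],
)

```text
clock: 9.3
position: [469.0, -261.3, 19.7]
ee_rot: [0.984, -0.179, 0.0, 0.0]
contact_force: [-0.3, 3.0, 5.1]
gripper_width: 12.8
grasp_force: 59.7
```

drive_tool(
  plan=[
    [[1, 0, 0, 4, 0], [1, 0, 0, 10, 0], [1, 0, 0, 20, 0], [1, 4, 10, 20, 0.8], [1, 10, 22, 6, 2], [1, 13, 30, 0, 2.3], [1, 14, 33, 0, 2.5], [1, 14, 33, 0, 2.5], [1, 14, 33, 0, 2.5], [1, 13, 30, 0, 2.3], [1, 10, 24, 0, 2], [1, 7, 15, 0, 1], [1, 3, 7, 0, 0.5], [1, 0, 0, 0, 0], [1, 0, 0, 0, 0], [1, 0, 0, 0, 0]],
  ],
)

```text
clock: 10.63
position: [569.5, -25.5, 78.9]
ee_rot: [1.0, -0.021, -0.001, 0.0]
contact_force: [0.3, -0.0, -3.9]
gripper_width: 12.7
grasp_force: 58.9
```

```bash
sed -i "s/load('w2')/load(TAG)/;s/^from h import/import sys;TAG='w2'\nfrom h import/" jig.py; python3 - <<'E'
from h import *
s=snap('w5');print(s['position'],yaw(s),s['contact_force'],s['wrist_torque'],s['gripper_width'])
im,d,C=load('w5');P=cloud(C,d);z=P[...,2];x0,y0,z0=s['position']
near=np.hypot(P[...,0]-x0,P[...,1]-y0)<95
for nm,lo,hi in(('plate',-8,2),('bar',22,32)):
    m=((z-z0>lo)&(z-z0<hi)&near).astype(np.uint8);m=cv2.morphologyEx(m,cv2.MORPH_OPEN,np.ones((3,3)))
    n,l,st,_=cv2.connectedComponentsWithStats(m);k=1+st[1:,4].argmax();q=P[l==k];h=np.median(q[:,2]);v,u=np.nonzero(l==k)
    w=onz(C,np.c_[u,v],h)[:,:2].astype(np.float32);print(nm,len(q),h,cv2.minAreaRect(w))
    A=np.c_[q[:,:2]-q[:,:2].mean(0),np.ones(len(q))];print('tilt deg x,y',np.degrees(np.linalg.lstsq(A,q[:,2],rcond=None)[0][:2]))
# jig refit on w3
from scipy.optimize import least_squares
im,d,C=load('w3');K,R,t=C;g=im.astype(float).mean(2)
pr=lambda X:(lambda k:k[:,:2]/k[:,2:])((X@R.T+t)@K.T)
L=np.array([(0,0,40)]+[(a,b,24) for a,b in[(50.5,15),(50.5,-15),(32,35.5),(32,-35.5),(-32,35.5),(-32,-35.5)]],float)
def X(q):
    c,s=np.cos(q[2]),np.sin(q[2]);Y=L.copy();Y[:,:2]=L[:,:2]@np.array([[c,s],[-s,c]])+q[:2];return Y
p0=pr(X([571.2,-23.85,-.041])).round().astype(int)
def cen(p):
    u,v=p;w=g[v-5:v+6,u-5:u+6];w=np.clip(w-np.median(w)-25,0,None);yy,xx=np.mgrid[v-5:v+6,u-5:u+6];return (w*xx).sum()/w.sum(),(w*yy).sum()/w.sum()
pix=np.array([cen(p) for p in p0])
r=least_squares(lambda q:(pr(X(q))-pix).ravel(),[571,-24,-.04],loss='soft_l1',f_scale=.3);print(r.x,np.degrees(r.x[2]),r.fun.reshape(-1,2).round(1).tolist())
E
```

```text
[569.51591497 -25.53560216  78.89157683] -2.3642863234009277 [ 0.26366785 -0.01143787 -3.90438818] [-0.00713959 -0.02071863 -0.09534131] 12.691484944746165
plate 23479 75.32667323230592 ((588.6198120117188, -26.900184631347656), (90.04487609863281, 82.9762954711914), 87.64551544189453)
tilt deg x,y [-0.25195626  0.04637032]
bar 4842 105.36082254740685 ((571.6622924804688, -30.51495361328125), (61.47663116455078, 32.457427978515625), 8.054420471191406)
tilt deg x,y [-0.44301411  0.24127835]<stdin>:19: RuntimeWarning: invalid value encountered in scalar divide
Traceback (most recent call last):
ValueError: Residuals are not finite in the initial point.
```

The cover is square with the jig (yaw -2.35°), level, and centred at (570.1, -26.1) with its underside at 59.3. It needs a shift of (+1.1, +2.3); then I'll lower gently to the pin.

drive_tool(
  plan=[
    [[1, 1.1, 2.3, -5, 0], [1, 0, 0, -6, 0], [1, 0, 0, -4, 0], [1, 0, 0, 0, 0], [1, 0, 0, 0, 0]],
  ],
)

```text
clock: 11.1
position: [571.2, -22.3, 63.6]
ee_rot: [1.0, -0.02, -0.001, 0.0]
contact_force: [0.6, 0.8, -3.6]
gripper_width: 13.1
grasp_force: 58.9
```

drive_tool(
  plan=[
    [[1, -0.6, -0.9, -1, 0], [1, 0, 0, -1.5, 0], [1, 0, 0, -1.5, 0], [1, 0, 0, -1.5, 0], [1, 0, 0, -1.5, 0], [1, 0, 0, 0, 0], [1, 0, 0, 0, 0]],
  ],
)

```text
clock: 11.68
position: [571.0, -22.9, 57.1]
ee_rot: [1.0, -0.02, -0.0, 0.0]
contact_force: [0.8, -0.3, -3.9]
gripper_width: 12.9
grasp_force: 58.9
```

The underside is at about 37.5 mm, below the pin tip, with no added force, so the hole is over the pin. Continuing down onto the lifters.

drive_tool(
  plan=[
    [[1, -0.3, -0.3, -1.5, 0], [1, 0, 0, -1.5, 0], [1, 0, 0, -1.5, 0], [1, 0, 0, -1.5, 0], [1, 0, 0, 0, 0], [1, 0, 0, 0, 0]],
  ],
)

```text
clock: 12.18
position: [570.8, -23.2, 51.8]
ee_rot: [1.0, -0.02, 0.0, 0.0]
contact_force: [-1.4, 0.9, 0.6]
gripper_width: 12.7
grasp_force: 59.6
```

Lifter contact has begun: force went from -3.9 to +0.6 at underside ≈32. Pressing on home.

drive_tool(
  plan=[
    [[1, 0, 0, -1.5, 0], [1, 0, 0, -1.5, 0], [1, 0, 0, -1.5, 0], [1, 0, 0, -1, 0], [1, 0, 0, 0, 0], [1, 0, 0, 0, 0]],
  ],
)

```text
clock: 12.68
position: [570.8, -23.2, 46.2]
ee_rot: [1.0, -0.02, 0.0, 0.0]
contact_force: [-4.0, 1.2, 6.4]
gripper_width: 13.0
grasp_force: 60.2
```

drive_tool(
  plan=[
    [[1, 0, 0, -0.7, 0], [1, 0, 0, -0.6, 0], [1, 0, 0, 0, 0], [1, 0, 0, 0, 0], [1, 0, 0, 0, 0]],
  ],
)

```text
clock: 13.1
position: [570.8, -23.2, 45.7]
ee_rot: [1.0, -0.019, 0.0, 0.0]
contact_force: [-4.7, 1.7, 11.1]
gripper_width: 13.1
grasp_force: 61.1
```

drive_tool(
  plan=[
    [[1, 0.3, 0, -0.7, 0], [1, 0, 0, -0.7, 0], [1, 0, 0, 0, 0], [1, 0, 0, 0, 0], [1, 0, 0, 0, 0]],
  ],
)

```text
clock: 13.52
position: [570.8, -23.2, 45.7]
ee_rot: [1.0, -0.019, 0.0, 0.0]
contact_force: [-9.1, 2.2, 18.9]
gripper_width: 13.0
grasp_force: 62.2
```

```bash
python3 - <<'E'
from h import *
s=snap('w6');print(s['position'],yaw(s),s['contact_force'],s['wrist_torque'])
im,d,C=load('w6');P=cloud(C,d);z=P[...,2]
a=np.radians(-2.35);A=np.array([[np.cos(a),np.sin(a)],[-np.sin(a),np.cos(a)]]);L=(P[...,:2]-[571.2,-23.85])@A.T
for x,y in((50,0),(50,35),(50,-35),(0,35),(0,-35),(20,35),(20,-35)):
    m=(abs(L[...,0]-x)<5)&(abs(L[...,1]-y)<5)&(z>30)&(z<55);print(x,y,m.sum(),np.median(z[m]).round(2))
m=(abs(z-42.3)<3)&(abs(L[...,0]-40)<24)&(abs(L[...,1])<60);print('front',np.percentile(L[m][:,0],99.5),'y',np.percentile(L[m][:,1],[.5,99.5]))
E
```

```text
[570.83818634 -23.19138592  45.71021852] -2.205009448564076 [-9.0564064   2.15724402 18.94349509] [0.64681668 2.52405285 0.00680166]
50 0 461 43.06
50 35 471 42.33
50 -35 468 42.26
0 35 359 42.34
0 -35 365 42.31
20 35 398 42.42
20 -35 397 42.23
front 59.840396973919056 y [-44.4235617   44.74599784]
```

The plate top is at 42.3 mm all round, which puts the underside at 26. It is centred and square, and on a hard stop (force rising with no further travel, 19 N held). Handing in.

```bash
python3 -c "
from bench import *
print(job_done())"
```

```text
the job is handed in; nothing more can be done
None
```

The steel frame is seated flat in the nest, and the cover is on the pin and held fully home on the frame with about 19 N; I handed the job in at about 13.6 s (no verdict was returned).

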